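Hook the cover onto the clay damp box

ROBOT

A 7-joint arm with a two-finger parallel gripper is mounted at the origin on a cart in front of the work surface, level with it; the furniture and walls round the work are solid. World frame = base frame: x ahead of the robot, y to its left, z up, the work surface at z = 0. Lengths are in m, angles in rad, forces in N, time in s.
With the tool pointing down it reaches from about 0.425 to 0.95 m from the base axis. Payload 4.7 kg.
Tool frame: the origin (TCP) lies midway between the tips of the shut fingers; the grasp point (between the pads) lies 19 mm behind it; z points along the fingers, y is the line along which they close (so a half turn about z gives the same grasp; the last joint's range is limited). The gripper opens to 87 mm and grips with 3 to 60 N. Pads are 19 mm wide; open, the fingers measure 117 mm over their backs; the gripper's body (75 mm by 190 mm) begins 51 mm behind the grasp point.
Start: joints at [1.149, 0.469, -0.049, 1.532, 0.024, 1.141, -0.082], TCP at [0.258, -0.624, 0.223] pointing down, gripper open.
Joint ranges: [-2.59, 2.59], [-0.33, 1.99], [-1.39, 1.29], [0.1, 2.45], [-1.04, 4.18], [0.21, 1.99], [-2.66, 2.66]. Speed limits (rad/s): [2.57, 2.57, 3.14, 3.14, 3.14, 3.14, 3.14].

INTERFACE

Orientations are given as a 3x3 rotation matrix whose columns are the frame's x, y, z axes.
In Python, from cell import bot, claw, kinematics, optics gives the robot as it stands. The module is installed in compiled form; this text tells all that it offers. Calls block until the motion is done:
- bot.movep(position, orientation): joint-space move of the TCP to a pose.
- bot.move_straight(position, speed=0.15, frame=None): straight line of the TCP; frame=None keeps the orientation; speed is the mean speed in m/s.
- bot.move_joints(angles): joint-space move.
- claw.set_gripper(opening): finger opening in m; the grip force is fixed at half the most; returns when the fingers have stopped.
- bot.sleep(seconds).
- kinematics.inverse_kinematics(position, orientation): joint angles nearest the present ones, or None.
- bot.sense(): the state.
- optics.camera(name): name is "scene" or "side" or "wrist"; returns a dict with "frame" (400x640x3 uint8, red, green, blue), "mtx" (3x3 intrinsics, pixels), "R" (3x3) and "t" (3): a world point X has camera coordinates R X + t. Camera axes: x right, y down, z forward; pixel columns grow to the right and rows downward; lengths in m; the calibration is good to about 2 mm. A picture is of the moment at which its call begins. There is no depth.
A pose or a line that the arm cannot do raises bot.PlanningError and nothing moves.
- bot.finish_job(): hands the job in; it is judged then, once.
The state is a dict: "t": time; "qpos": joint angles; "qd": joint speeds; "tau": joint torques, N m; "tool_pos": TCP position; "tool_rot": TCP orientation; "wrist_force": force on the tool from outside, world axes, zero at the start; "moment": the same for the moment, N m; "gripper_width": finger opening in m; "grip_force": force on a finger pad.
Only numpy, scipy, OpenCV 4.12 (cv2) and the standard library are available. Lean on these libraries where they do the work, as an engineer would, in place of code of your own. Each camera call takes 0.05 s, during which the arm holds its last target. There are 200 camera calls.

TASK

Close the damp box that holds the block of clay: take the cover with the tongue, tilt it tongue-down, hook the tongue in under the keeper strip at the far end of the box, then swing the other end down behind the front stop so that the cover lies flat, square and centred on the rim, and let go. Leave the plain cover without a tongue where it lies.

Things in the scene. Friction and masses are not known exactly. Their poses are not given: they have to be found in the camera images.
- damp_box: Open wooden box holding clay (3 mm below the rim), fixed to the bench. Origin: centre of its underside; x from front stop to keeper end (away from robot), z up. Flat rim at z=66 mm, width 132 (y), opening x -66..72, y -54..54. Front stop: block 40 wide at mid near end, inner face x=-90, top z=82. Closed: the tongue cover's origin is at x -17..-1 (16 mm play), y 0, z 66, its x along box x
- keeper_slot (a point): Middle of the lower edge of the slot under the keeper strip, at box (74, 0, 66) mm; box axes. The slot opens towards the robot (-x): 20 mm high (z 66 to 86), 116 mm wide (y -58 to 58), 28 mm deep (box x 74 to the back board at 102). The keeper strip above it covers x 74 to 114, top at z = 96.
- tongue_cover: Loose wooden cover, 0.15-0.3 kg, flat on the bench: board 146 (x) x 124 (y) x 10 mm with a tongue 60 wide, 5 thick that continues its underside 30 mm past the +x edge. Origin: centre of the board's underside; z up, x to the tongue (roughly away from the robot). Over the origin a solid handle bar, 16 thick (x), 80 long (y), z 10 to 50: grasp it from above across its thickness
- tongue_tip (a point): Middle of the lower edge of the tongue's end, at (103, 0, 0) mm in the tongue cover's frame; the cover is 176 mm long in all.
- plain_cover: The wrong cover: the same board (146 x 124 x 10 mm) and the same handle but no tongue. Loose, lying flat on the bench to the left or right of the tongue cover. Origin: centre of its underside; z up.
Things that resemble listed ones, but are neither listed nor needed, are in the scene too. What is shaped like the tongue_cover but green is not meant.

How it is judged:
On the way:
1. the tongue is hooked under the keeper strip while the cover is still tilted, near end up (at least 3 degrees) (x of tongue_tip in the frame of damp_box between 0.077 and 0.106 m and z of tongue_tip in the frame of damp_box between 0.06 and 0.084 m and angle between tongue_cover's own z axis and vertical between 0.052 and 0.9 rad and y of tongue_tip in the frame of damp_box between -0.04 and 0.04 m and z of tongue_cover in the frame of damp_box above 0.068 m), for 0.05 s.
At the end, for the whole second after the job is handed in: The tongue cover lies released and at rest on the rim of the box: tongue at least 6 mm under the keeper, underside within 4 mm of rim height, level within 2.3 degrees, centred across the box within 15 mm and square to it within 10 degrees (x of tongue_tip in the frame of damp_box above 0.08 m and x of tongue_cover in the frame of damp_box between -0.024 and 0.006 m and y of tongue_cover in the frame of damp_box between -0.015 and 0.015 m and z of tongue_cover in the frame of damp_box between 0.062 and 0.07 m and angle between tongue_cover's own z axis and vertical below 0.04 rad and angle between the x axis of tongue_cover and the x axis of damp_box, either way round below 0.18 rad and linear speed of tongue_cover below 0.02 m/s); the robot touches nothing.
It fails at once if the plain cover is moved more than 30 mm (distance of plain_cover from where it was at the start of the episode above 0.03 m).
It also fails if it takes over 42 s, if anything falls off the work surface, if the arm or the gripper's body presses on something with over 40 N, if the wrist force passes 120 N, or if a joint passes its speed limit or range.

## Working session

There is one attempt and no reset: what is moved stays moved. The work goes in short steps, each a Python script; the robot and the scene stay as the last script left them, time stands still between calls to the robot, and variables do not carry over. Pictures are saved under pics/ and viewed, at most 10 in all, crops included, and the job is handed in when it is done.

```bash
mkdir -p pics
python3 - <<'E'
from cell import bot,claw,kinematics,optics
import cv2,numpy as np,pickle
for n in("scene","side"):
    c=optics.camera(n); cv2.imwrite(f"pics/{n}0.png",c["frame"][:,:,::-1]); pickle.dump(c,open(f"pics/{n}0.pkl","wb"))
    print(n,np.round(c["mtx"],1).tolist(),np.round(c["R"],3).tolist(),np.round(-c["R"].T@c["t"],3))
print(bot.sense()["t"])
E
```

```text
scene [[436.6, 0.0, 310.2], [0.0, 436.6, 193.2], [0.0, 0.0, 1.0]] [[-0.675, -0.737, -0.017], [-0.34, 0.331, -0.88], [0.655, -0.589, -0.474]] [-0.308  0.956  0.709]
side [[440.0, 0.0, 311.1], [0.0, 440.0, 202.0], [0.0, 0.0, 1.0]] [[-0.881, -0.473, 0.012], [-0.239, 0.423, -0.874], [0.409, -0.773, -0.485]] [-1.000e-03  1.242e+00  7.370e-01]
0.1
```

View pics/scene0.png

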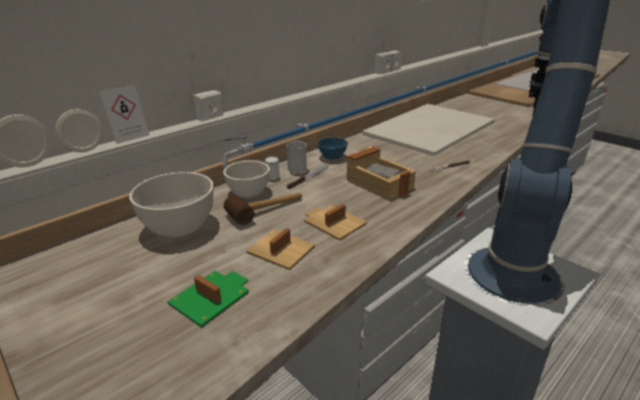

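View pics/side0.png

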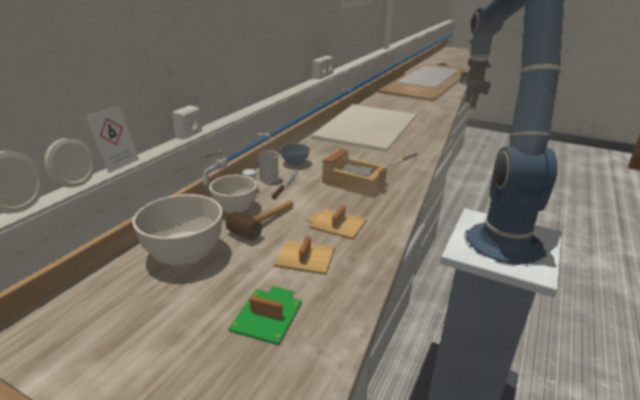

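The pictures show a green decoy at scene (208,297), two wooden covers at (281,248) and (335,219), and the box at (380,175). I'll enlarge that region and cast rays.

```bash
cat > h.py <<'E'
import numpy as np,cv2
def ray(c,uv,z):
    o=-c["R"].T@c["t"]; d=c["R"].T@np.linalg.solve(c["mtx"],[uv[0],uv[1],1.]); return o+d*(z-o[2])/d[2]
def proj(c,X):
    p=c["mtx"]@(c["R"]@np.asarray(X,float)+c["t"]); return p[:2]/p[2]
E
python3 - <<'E'
import pickle,cv2,numpy as np
from h import *
a=pickle.load(open("pics/scene0.pkl","rb"));b=pickle.load(open("pics/side0.pkl","rb"))
f=lambda c,x,y,w,h:cv2.resize(c["frame"][y:y+h,x:x+w,::-1],(800,int(800*h/w)),interpolation=cv2.INTER_CUBIC)
im=np.vstack([f(a,240,140,190,70*1),f(a,240,200,190,70)])
cv2.imwrite("pics/crop1.png",im[:600])
for n,c,pts in(("scene",a,[(281,250),(335,221),(380,178)]),("side",b,[(305,256),(337,223),(353,178)])):
    for p,z in zip(pts,(.01,.01,.066)): print(n,p,np.round(ray(c,p,z),3))
E
```

```text
scene (281, 250) [0.471 0.365 0.01 ]
scene (335, 221) [0.474 0.154 0.01 ]
scene (380, 178) [ 0.496 -0.079  0.066]
side (305, 256) [0.479 0.366 0.01 ]
side (337, 223) [0.476 0.164 0.01 ]
side (353, 178) [ 0.518 -0.051  0.066]
```

View pics/crop1.png

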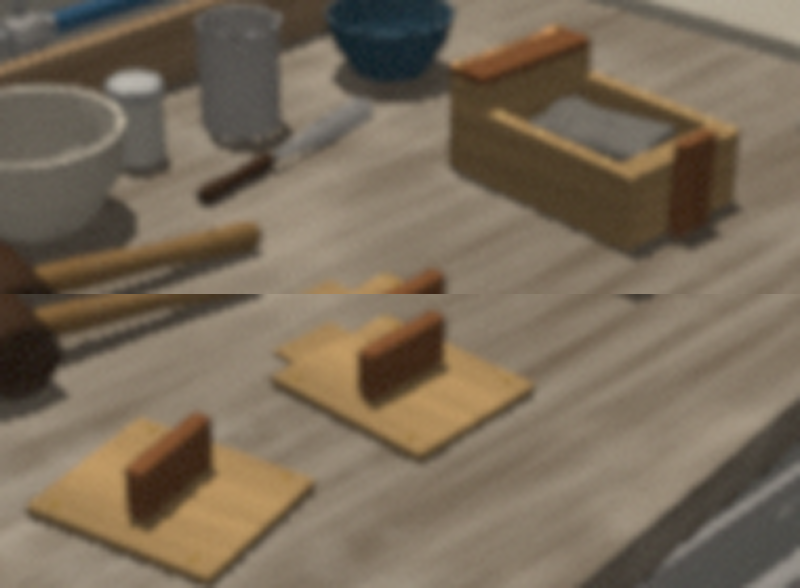

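The left-hand wooden cover in scene (335,219) has the tongue on its far edge, and (281,248) is the plain one. The box keeper is at the far end. Next I'll move over each and look with the wrist camera.

Run:
```python
from cell import bot,claw,kinematics,optics
import cv2,numpy as np,pickle
R=np.array([[0,1,0],[1,0,0],[0,0,-1.]])
print(np.round(bot.sense()["tool_rot"],2).tolist())
ims=[]
for k,p in enumerate([(.5,-.07,.33),(.475,.158,.28)]):
    for RR in (R,R*[-1,-1,1]):
        q=kinematics.inverse_kinematics(p,RR); print(None if q is None else np.round(q,2))
    bot.movep(p,R); bot.sleep(.2); c=optics.camera("wrist"); pickle.dump(c,open(f"pics/w{k}.pkl","wb")); ims.append(c["frame"][:,:,::-1])
    print(bot.sense()["t"],np.round(c["R"],3).tolist(),np.round(-c["R"].T@c["t"],3),np.round(c["mtx"][0],1))
cv2.imwrite("pics/w01.png",cv2.resize(np.vstack(ims),(480,600)))
```

```text
[[0.92, 0.38, -0.0], [0.38, -0.92, 0.0], [-0.0, -0.0, -1.0]]
[ 0.62  0.16 -0.63  1.75  0.1   1.27 -0.04]
None
2.5417 [[1.0, -0.001, 0.0], [-0.001, -0.96, 0.281], [-0.0, -0.281, -0.96]] [0.5   0.007 0.491] [301.3   0.  321.8]
[ 0.29  0.21 -0.81  1.83  0.17  1.17 -0.57]
[ 0.55  0.32 -1.17  1.82  0.32  1.21  2.43]
3.725 [[1.0, -0.003, 0.001], [-0.003, -0.96, 0.281], [0.0, -0.281, -0.96]] [0.476 0.234 0.442] [301.3   0.  321.8]
```

View pics/w01.png

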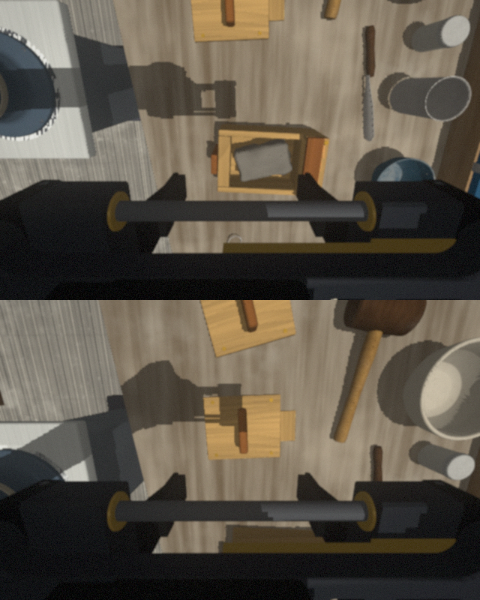

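The wrist views show the box (rows 120–190, keeper on the right) and the tongue cover (tongue on the right, slightly rotated). Now I'll measure both with masks.

Run:
```python
import pickle,cv2,numpy as np
from h import *
w0=pickle.load(open("pics/w0.pkl","rb"));w1=pickle.load(open("pics/w1.pkl","rb"))
def mask(c,lo,hi,x,y,w,h):
    hsv=cv2.cvtColor(c["frame"],cv2.COLOR_RGB2HSV); m=cv2.inRange(hsv,lo,hi); k=np.zeros_like(m);k[y:y+h,x:x+w]=m[y:y+h,x:x+w]; return k
def blobs(m,c,z,amin=60):
    for q in cv2.findContours(m,cv2.RETR_EXTERNAL,cv2.CHAIN_APPROX_NONE)[0]:
        if cv2.contourArea(q)<amin: continue
        r=cv2.minAreaRect(q); P=np.array([ray(c,p,z)[:2] for p in cv2.boxPoints(r)])
        print(int(cv2.contourArea(q)),np.round(r[0],1),"ctr",np.round(P.mean(0),4),"sides",np.round([np.linalg.norm(P[1]-P[0]),np.linalg.norm(P[2]-P[1])],4),"ang",np.round(np.degrees(np.arctan2(*(P[1]-P[0])[::-1])),1),np.round(np.degrees(np.arctan2(*(P[2]-P[1])[::-1])),1))
red=((0,120,50),(13,255,255)); yel=((13,90,90),(25,255,255))
hv=lambda c,u,v:cv2.cvtColor(c["frame"],cv2.COLOR_RGB2HSV)[v,u]
print("hsv",[hv(w0,*p) for p in((422,210),(285,215),(350,178))],[hv(w1,*p) for p in((323,170),(290,190),(385,167),(280,230))])
print("w1 cover");m=mask(w1,*yel,260,115,145,105)|mask(w1,*red,260,115,145,105);blobs(m,w1,.01)
mo=cv2.morphologyEx(m,cv2.MORPH_OPEN,np.ones((51,51)));print("board");blobs(mo,w1,.01)
print("tongue");blobs(cv2.morphologyEx(cv2.subtract(m,mo),cv2.MORPH_OPEN,np.ones((7,7))),w1,.005)
print("handle");blobs(mask(w1,*red,300,130,40,80),w1,.05)
print("box red");mr=mask(w0,*red,270,155,180,105);blobs(mr,w0,.096)
blobs(mr,w0,.082)
f=lambda c,x,y,w,h:cv2.resize(c["frame"][y:y+h,x:x+w,::-1],(4*w,4*h),interpolation=cv2.INTER_CUBIC)
cv2.imwrite("pics/c2.png",f(w0,265,145,190,120))
```

```text
hsv [array([ 13, 166, 135], dtype=uint8), array([ 13, 176, 132], dtype=uint8), array([ 18, 129, 194], dtype=uint8)] [array([ 13, 138,  83], dtype=uint8), array([ 18, 133, 191], dtype=uint8), array([ 18, 127, 177], dtype=uint8), array([ 19,  57, 147], dtype=uint8)]
w1 cover
8994 [333.1 168.7] ctr [0.4926 0.1502] sides [0.1717 0.1255] ang 2.1 -84.0
board
tongue
7922 [332.7 168.8] ctr [0.4922 0.1492] sides [0.1719 0.1257] ang 1.6 -84.6
handle
127 [323.9 188. ] ctr [0.479  0.1337] sides [0.0124 0.0417] ang 3.5 -86.3
box red
130 [285.  217.5] ctr [ 0.4489 -0.1365] sides [0.011  0.0429] ang -0.1 -91.8
959 [416.7 211.4] ctr [ 0.6316 -0.1287] sides [0.0861 0.0304] ang 87.3 -7.6
130 [285.  217.5] ctr [ 0.4471 -0.1415] sides [0.0114 0.0444] ang -0.1 -91.8
959 [416.7 211.4] ctr [ 0.6363 -0.1335] sides [0.0892 0.0315] ang 87.3 -7.6
```

View pics/c2.png

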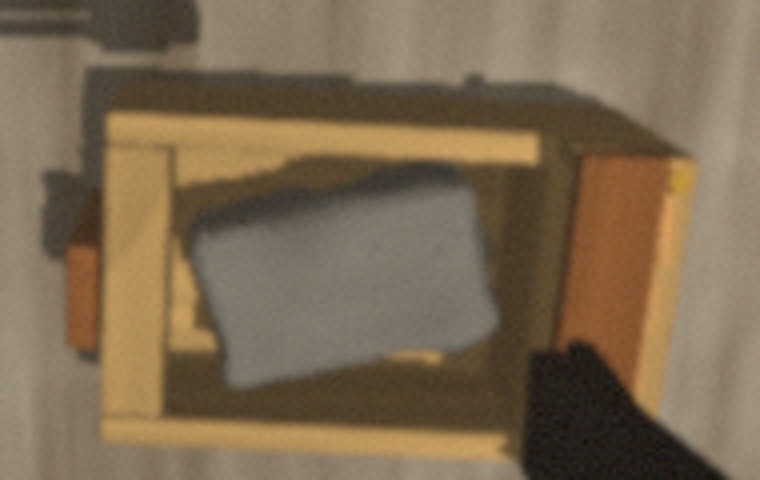

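The crop shows the rim's near corners, the keeper's front edge (565–580, 155–345) and the stop (66–97, 243–350); the box is turned a few degrees clockwise. I'll cast rays through these corners.

Run:
```python
import pickle,cv2,numpy as np
from h import *
w0=pickle.load(open("pics/w0.pkl","rb"));w1=pickle.load(open("pics/w1.pkl","rb"))
g=lambda n,u,v,z:print(n,np.round(ray(w0,(265+u/4,145+v/4),z),4))
g("outer near +y",107,112,.066);g("outer near -y",102,440,.066)
g("open(-66,54)",173,147,.066);g("open(-66,-54)",163,418,.066)
g("far +y rim edge",538,131,.066);g("far -y rim",515,458,.066)
g("stop",70,243,.082);g("stop",66,348,.082);g("stop",98,348,.082)
g("keeper(74,+)",580,155,.096);g("keeper(74,lower)",558,345,.096);g("keeper(114,+)",668,157,.096)
# estimate from the constrained points
P=np.array([[-66,54],[-66,-54]])/1e3
Q=np.array([ray(w0,(265+u/4,145+v/4),.066)[:2] for u,v in((173,147),(163,418))])
# cover crop
f=lambda c,x,y,w,h:cv2.resize(c["frame"][y:y+h,x:x+w,::-1],(4*w,4*h),interpolation=cv2.INTER_CUBIC)
cv2.imwrite("pics/c3.png",f(w1,255,110,160,115))
```

```text
outer near +y [ 0.4571 -0.0792  0.066 ]
outer near -y [ 0.4514 -0.2089  0.066 ]
open(-66,54) [ 0.4806 -0.0921  0.066 ]
open(-66,-54) [ 0.4753 -0.1996  0.066 ]
far +y rim edge [ 0.6123 -0.0864  0.066 ]
far -y rim [ 0.6126 -0.2169  0.066 ]
stop [ 0.4442 -0.1234  0.082 ]
stop [ 0.4412 -0.1637  0.082 ]
stop [ 0.4529 -0.1637  0.082 ]
keeper(74,+) [ 0.6191 -0.0881  0.096 ]
keeper(74,lower) [ 0.6169 -0.157   0.096 ]
keeper(114,+) [ 0.6488 -0.0888  0.096 ]
```

View pics/c3.png

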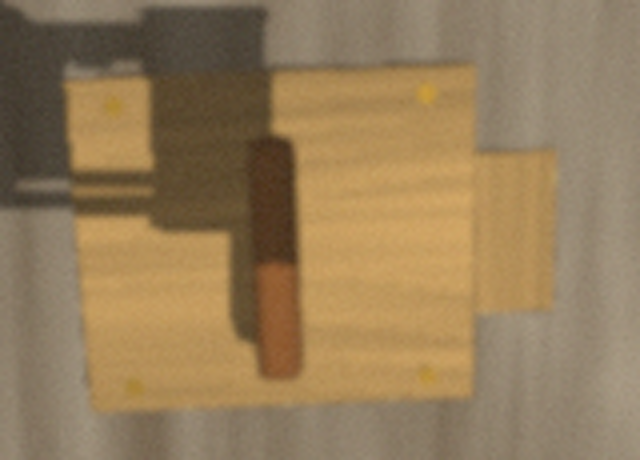

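Run:
```python
import pickle,cv2,numpy as np
from h import *
w1=pickle.load(open("pics/w1.pkl","rb"))
g=lambda u,v,z:ray(w1,(255+u/4,110+v/4),z)[:2]
A,B,C,D=[g(*p,.01) for p in((65,80),(475,66),(472,398),(93,410))]
print("board",np.round([A,B,C,D],4).tolist(),"sides",[round(np.linalg.norm(x),4) for x in(B-A,C-B,D-C,A-D)])
an=lambda v:round(np.degrees(np.arctan2(v[1],v[0])),2)
print("yaw",an(B-A),an(C-D),an(A-D)-90,an(B-C)-90,"ctr",np.round((A+B+C+D)/4,4))
T=[g(555,150,.005),g(552,310,.005)];print("tongue end",np.round(T,4).tolist(),an(T[0]-T[1])-90)
H=[g(*p,.05) for p in((250,138),(292,138),(301,377),(262,379))];print("handle",np.round(H,4).tolist(),np.round(np.mean(H,0),4),an(H[0]-H[3])-90,an(H[1]-H[2])-90)
```

```text
board [[0.4057, 0.2078], [0.5489, 0.2121], [0.5533, 0.0902], [0.4101, 0.0859]] sides [np.float64(0.1433), np.float64(0.122), np.float64(0.1433), np.float64(0.122)]
yaw 1.73 1.72 2.0999999999999943 2.0799999999999983 ctr [0.4795 0.149 ]
tongue end [[0.5799, 0.1824], [0.5826, 0.123]] 2.5999999999999943
handle [[0.4708, 0.1918], [0.4843, 0.1918], [0.4876, 0.1112], [0.4743, 0.1105]] [0.4792 0.1513] 2.480000000000004 2.3400000000000034
```

Box is at (0.544, −0.149), yaw −2.7°; the cover is at (0.479, 0.150), yaw 2°. Measured sizes are within 3 mm of those given. Next: check reachability, grasp and lift.

```bash
cat >> h.py <<'E'
from scipy.spatial.transform import Rotation as Ro
M=np.array([[0,1,0],[1,0,0],[0,0,-1.]]); H=.018
BOX=np.array([.544,-.149,0]); BY=-2.7
def cov(o,yaw,tilt=0,h=H):  # cover pose -> tool pose
    Rc=Ro.from_euler("ZY",[yaw,tilt],degrees=True).as_matrix(); return np.asarray(o)+Rc@[0,0,h],Rc@M
def tip(x,y,z,tilt,yaw=BY,h=H,dy=0):  # tongue tip at box (x,y,z) mm
    Rc=Ro.from_euler("ZY",[yaw,tilt],degrees=True).as_matrix()
    t=BOX+Ro.from_euler("Z",BY,degrees=True).as_matrix()@(np.array([x,y,z])/1e3)
    return cov(t-Rc@[.103,0,0],yaw,tilt,h)
E
python3 - <<'E'
from cell import bot,claw,kinematics,optics
import numpy as np,cv2
from h import *
for a in [(40,0,130,13),(50,0,90,13),(62,0,72,13),(92,0,71,13),(94,0,66,0),(94,0,170,0)]:
    q=kinematics.inverse_kinematics(*tip(*a)); print(a,None if q is None else np.round(q,2))
p,R=cov([.479,.150,0],2.1)
bot.movep(p+[0,0,.08],R); bot.move_straight(p,speed=.12)
print(bot.sense()["wrist_force"]); claw.set_gripper(0.0); s=bot.sense(); print(s["t"],s["gripper_width"],s["grip_force"])
bot.move_straight(p+[0,0,.15],speed=.15); bot.sleep(.2); s=bot.sense(); print(s["t"],s["gripper_width"],s["grip_force"],s["wrist_force"],s["moment"])
c=optics.camera("wrist"); cv2.imwrite("pics/w2.png",c["frame"][:,:,::-1])
E
```

```text
(40, 0, 130, 13) [ 0.65  0.44 -0.6   1.81  0.26  1.21 -0.11]
(50, 0, 90, 13) [ 0.61  0.5  -0.57  1.82  0.29  1.14 -0.13]
(62, 0, 72, 13) [ 0.59  0.53 -0.55  1.81  0.31  1.12 -0.14]
(92, 0, 71, 13) [ 0.56  0.58 -0.54  1.74  0.31  1.15 -0.15]
(94, 0, 66, 0) [ 0.62  0.5  -0.55  1.93  0.36  0.81 -0.17]
(94, 0, 170, 0) [ 0.68  0.38 -0.62  1.83  0.25  1.01 -0.09]
[-0.26283503  0.20753183 -0.12808629]
6.4417 0.015556644331536664 29.9989465624094
7.7917 0.01577603559724911 29.99890871811658 [-0.26451668 -0.25513123 -2.52582902] [-0.00304247 -0.12510489 -0.05972273]
```

View pics/w2.png

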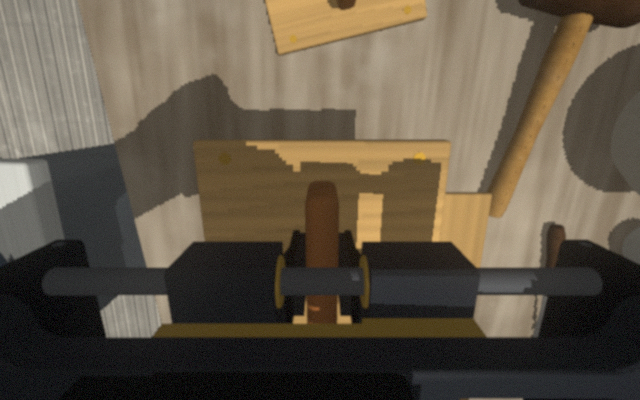

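The cover is held level and squarely, with the tongue to the right at (490,195). I'll carry it to the pre-hook pose, computing any grip offset from the board edge.

Run:
```python
from cell import bot,claw,kinematics,optics
import numpy as np,cv2,pickle
from h import *
s=bot.sense(); c=optics.camera("wrist"); z=s["tool_pos"][2]-H
for u,v,dz in((195,141,.01),(449,141,.01),(490,193,.005)):
    X=ray(c,(u,v),z+dz); print(np.round(s["tool_rot"].T@(X-s["tool_pos"]),4))  # tool x=cover y, tool y=cover x
p,R=tip(40,0,130,13); bot.movep(p,R); p,R=tip(55,0,95,13); bot.move_straight(p,.1,R); bot.sleep(.2)
a=[optics.camera(n) for n in("wrist","scene")]; pickle.dump(a,open("pics/a3.pkl","wb"))
s=bot.sense();print(s["t"],s["wrist_force"],np.round(s["tool_pos"]-p,4))
w=a[0]["frame"][100:300,200:560]; sc=cv2.resize(a[1]["frame"][120:220,310:490],(720,400),interpolation=cv2.INTER_CUBIC)
cv2.imwrite("pics/a3.png",cv2.resize(np.vstack([cv2.resize(w,(720,400)),sc]),(540,600))[:,:,::-1])
```

```text
[ 0.0611 -0.0703  0.0081]
[0.0611 0.0708 0.0079]
[0.0299 0.1011 0.0129]
9.8667 [ 0.43281253 -0.22545345 -2.43091034] [ 0.0001 -0.0001  0.0004]
```

View pics/a3.png

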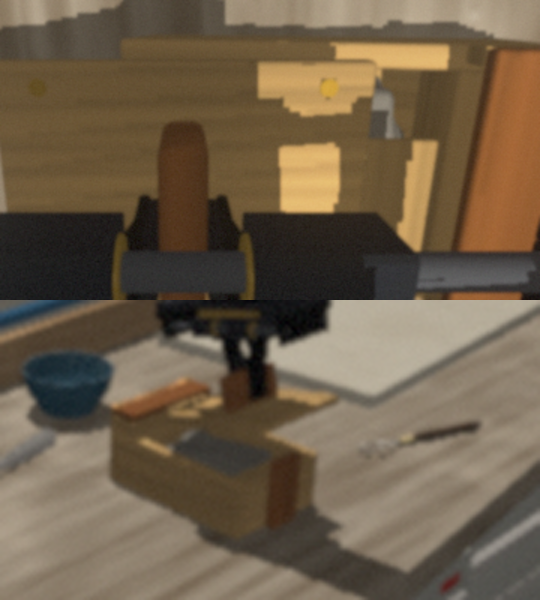

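Wrist view: the tongue (right end ~x 410) faces the keeper (490+) with the board parallel to the rim. I'll check the scene view by projecting the predicted corners.

Run:
```python
import pickle,numpy as np,cv2
from h import *
a=pickle.load(open("pics/a3.pkl","rb"))
p,R=tip(55,0,95,13); Rc=R@M.T; o=p-Rc@[0,0,H]
Rb=Ro.from_euler("Z",BY,degrees=True).as_matrix()
im=np.ascontiguousarray(cv2.resize(a[1]["frame"][120:220,310:490],(720,400),interpolation=cv2.INTER_CUBIC)[:,:,::-1])
for col,L in(((0,0,255),[o+Rc@np.array(q)/1e3 for q in((-73,62,10),(-73,-62,10),(73,-62,10),(73,62,10))]),((0,255,0),[BOX+Rb@np.array(q)/1e3 for q in((-90,66,66),(-90,-66,66),(74,66,96),(74,-66,96))])):
    for X in L: cv2.circle(im,tuple(int(v) for v in (proj(a[1],X)-[310,120])*4),4,col,-1)
cv2.imwrite("pics/a4.png",im)
```

```text
(no output)
```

View pics/a4.png

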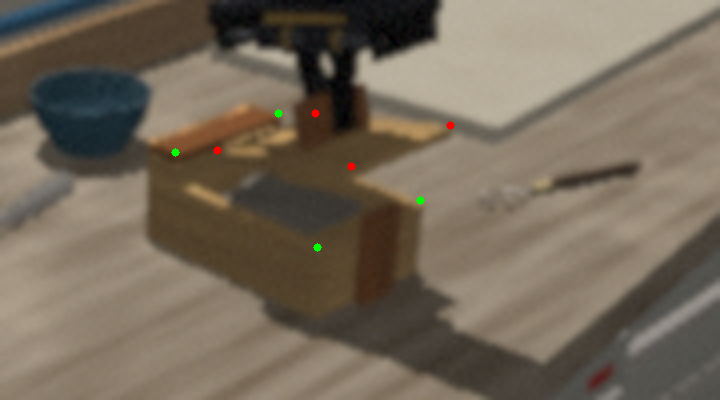

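The projected corners match the board, rim and keeper. Now I'll hook the tongue and swing the near end down.

Run:
```python
from cell import bot,claw,kinematics,optics
import numpy as np
from h import *
def go(*a,sp=.06):
    p,R=tip(*a); bot.move_straight(p,sp,R); s=bot.sense(); print(a,round(s["t"],2),np.round(s["wrist_force"],1),np.round(s["moment"],2),np.round((s["tool_pos"]-p)*1e3,1))
    return s
go(62,0,73,13); go(80,0,72,13); go(93,0,71,12); bot.sleep(.2)
for t,z in((8,70.5),(4,69),(1.5,68)): s=go(93,0,z,t,sp=.04)
if np.linalg.norm(s["wrist_force"])<15: go(94,0,66.8,0,sp=.02)
```

```text
(62, 0, 73, 13) 10.4 [-0.5 -0.7 -1.2] [ 0.01 -0.49 -0.05] [-0.1  0.2 -0.5]
(80, 0, 72, 13) 10.85 [-0.4  0.5 -1.8] [-0.05 -0.48  0.01] [ 0.3  0.1 -0. ]
(93, 0, 71, 12) 11.21 [-0.2 -0.8 -2.6] [-0.03 -0.47  0.01] [ 0.1  0.  -0.1]
(93, 0, 70.5, 8) 11.75 [ 0.3 -0.1 -1.5] [-0.05 -0.32 -0.01] [-0.4 -0.3  0.2]
(93, 0, 69, 4) 12.12 [ 0.4 -0.  -2.4] [-0.05 -0.18  0.04] [ 0.3 -0.1  0.3]
(93, 0, 68, 1.5) 12.41 [ 0.1  0.5 -2.1] [-0.03 -0.13 -0.05] [ 0.2 -0.1  0.2]
(94, 0, 66.8, 0) 12.76 [-0.1 -0.8 -2.8] [-0.01 -0.15  0.02] [ 0.2 -0.   0.1]
```

Run:
```python
from cell import bot,claw,kinematics,optics
import numpy as np,cv2,pickle
from h import *
for z in np.arange(66,61,-.7):
    p,R=tip(94,0,z,0); bot.move_straight(p,.02,R); bot.sleep(.1); s=bot.sense(); print(round(z,1),np.round(s["wrist_force"],1),np.round(s["moment"],2))
    if s["wrist_force"][2]>2: break
claw.set_gripper(.06); bot.sleep(.2); bot.move_straight(p+[0,0,.15],.15); bot.sleep(.3)
a=[optics.camera(n) for n in("wrist","scene")]; pickle.dump(a,open("pics/a5.pkl","wb"));print(bot.sense()["t"])
w=a[0]["frame"][100:300,200:560]; sc=cv2.resize(a[1]["frame"][120:220,310:490],(720,400),interpolation=cv2.INTER_CUBIC)
cv2.imwrite("pics/a5.png",cv2.resize(np.vstack([cv2.resize(w,(720,400)),sc]),(540,600))[:,:,::-1])
```

```text
66.0 [-0.3 -0.1 -2.5] [ 0.03 -0.09 -0.06]
65.3 [-1.8  0.2  6.2] [-0.04  0.53  0.02]
16.2
```

View pics/a5.png

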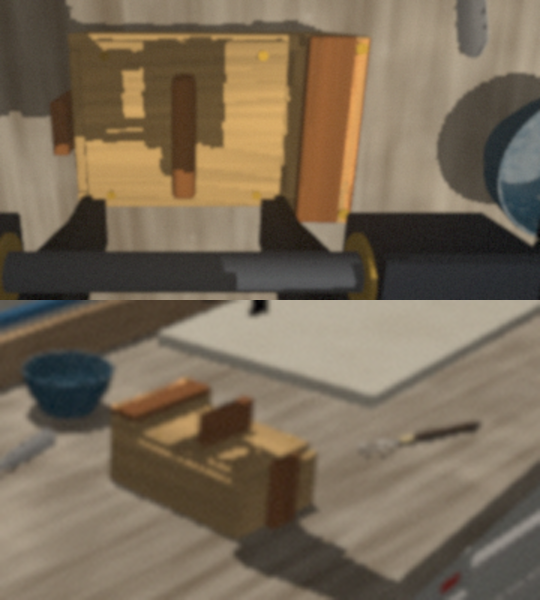

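The cover lies flat and square on the rim: in the wrist view the board spans 80–290 and the keeper starts at 300. The gripper is clear, so I'm handing in.

```bash
python3 -c "
from cell import bot
print(bot.finish_job())"
```

```text
the job is handed in; nothing more can be done
None
```

I hooked the tongue cover under the keeper strip, swung it down flat on the box rim and let go, then handed the job in at about 16 s; the final pictures show it square and seated, the plain cover was not touched, and no verdict was returned.

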